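# Set the vegetable slicer three clicks thicker

## Robot

A 6-joint arm with a two-finger parallel gripper is mounted at the origin on a cart in front of the work surface, level with it; the furniture and walls round the work are solid. World frame = base frame: x ahead of the robot, y to its left, z up, the work surface at z = 0. Lengths are in m, angles in rad, forces in N, time in s.
With the tool pointing down it reaches from about 0.35 to 0.8 m from the base axis. Payload 7.3 kg.
Tool frame: the origin (TCP) lies at the centre of the arm's flange, where the gripper is bolted on; the fingertips stand 173 mm ahead of it and the grasp point (between the pads) lies 155 mm ahead of it; z points along the fingers, y is the line along which they close (so a half turn about z gives the same grasp; the last joint's range is limited). The gripper opens to 85 mm and grips with 20 to 120 N. Pads are 22 mm wide; open, the fingers measure 114 mm over their backs; the gripper's body (76 mm by 85 mm) begins 54 mm behind the grasp point. The pads swing forward as they close: fully open they stand 13 mm farther back than shut.
Start: joints at [1.155, 0.342, 1.524, -0, 1.275, -0.146], TCP at [0.14, 0.506, 0.405] pointing down, gripper open.
Joint ranges: [-2.53, 2.53], [-0.77, 2.02], [0.04, 2.7], [-1, 4.14], [0.28, 2.66], [-3.11, 3.11]. Speed limits (rad/s): [2.57, 2.57, 3.14, 3.14, 3.14, 3.14].

## Interface

Orientations are given as [roll, pitch, yaw] about the fixed x, y, z axes, in that order (R = Rz(yaw) Ry(pitch) Rx(roll)).
In Python, from cell import sense, snapshot, finish_job gives the robot as it stands. The module is installed in compiled form; this text tells all that it offers.
- The arm moves only by the tool step_arm, never from a script. Its argument "steps" is one flat list of numbers, 7 for each row, row after row: the shift along the tool's x, y, z each as a share of 0.02 m, from -1 to 1, then the turn, a rotation vector about the tool's x, y, z each as a share of 5 degrees, from -1 to 1, then the closure, from 0 (fully open) to 1 (shut). In form: [x, y, z, wx, wy, wz, gripper, x, y, z, wx, wy, wz, gripper, ...]. A call has 1 to 12 rows; each row shifts and turns the commanded pose from where the row before left it, along the tool's axes as they then stand; what a row does not reach is not made up. A row lasts 1/8 s, in which the tool goes at most 62.5 mm and 10.7 degrees, less where a joint would pass 70% of its speed; a pose out of reach is approached as far as the arm can. A call with a number of a shift or a turn outside -1 to 1 is refused whole. A call with a gripper value outside its range is refused whole. The fingers move at their own pace and stop on an object; "force" is the grip in N (left out, the last holds). Time passes only in rows, so rows that do not move let the fingers close. It gives the time, the measured TCP pose, the force, the opening and the grip force at its end, in the units of the state.
- sense(): the state, without advancing time (a new reading comes with each control period).
- snapshot(name): name is "scene" or "top"; returns a dict with "frame" (400x640x3 uint8, red, green, blue), "intrinsics" (3x3 intrinsics, pixels), "dist" ([k1, k2, p1, p2, k3] as OpenCV has them; the pictures are not rectified), "extrinsics" (4x4, takes a point from camera to world coordinates). Camera axes: x right, y down, z forward; pixel columns grow to the right and rows downward; lengths in m; the calibration is good to about 2 mm. A picture is of the moment at which its call begins. There is no depth.
- finish_job(): hands the job in; it is judged then, once.
The state is a dict: "clock": time; "joint_positions": joint angles; "joint_velocities": joint speeds; "joint_efforts": joint torques, N m; "tool_pos": TCP position; "orientation": TCP orientation; "contact_force": force on the tool from outside, world axes, zero at the start; "torque": the same for the moment, N m; "width": opening from 0.0 (shut) to 1.0 (fully open); "finger_force": force on a finger pad.
Only numpy, scipy, OpenCV 4.12 (cv2) and the standard library are available. Lean on these libraries where they do the work, as an engineer would, in place of code of your own. Each camera call takes 0.05 s, during which the arm holds its last target. There are 200 camera calls.

## Task

The vegetable slicer is cutting too thin: with a fingertip, flick the edge of its black thumbwheel round by exactly three clicks towards thicker (the exposed edge, on the robot's side, goes to the right), so that the ramp sinks three steps from where it stands now. Also push the grey food holder along its rails to the right until it stands against the end bar, ready for the next stroke. Do it all with gentle pushes: do not squeeze the holder or lift it off its rails, and leave the small things around the slicer where they stand.

Things in the scene. Friction and masses are not known exactly. Their poses are not given: they have to be found in the camera images.
- slicer: White table slicer, fixed by its feet: 104 wide (its x), 300 long (its y), 70 mm high. Origin on the table under its centre; x points away from the robot, y left, z up, give or take its yaw. Two rails along y, 14 mm wide, centred at x = -45 and +45 mm, tops at z = 62 mm, joined by end bars. Between them steel ramp (right of the blade) and fixed plate (left), all below z = 56 mm.
- thumbwheel (a joint): Turn of the thumbwheel about its upright axis, rad, counter-clockwise from above. It clicks to rest every 1.047 (60 degrees), six rests, 0 to 5.236, stops at both ends; it starts at one of the first three. Growing: robot-side edge goes right (slicer -y), ramp sinks 1.5 mm a click. Takes about 4 N at a lobe; a little past half way it snaps to the next rest by itself, let go earlier it falls back.
- wheel_top (a point): Centre of the wheel's top, 36 mm above the table, at x = -60, y = -50 mm in the slicer's frame. Black six-lobed star lying level, z = 18 to 36 mm, half of it under the rail, free below: hub radius 22, lobes 11 mm wide, round ends, tip radius 40 mm. At every rest two lobes stand 30 degrees either side of the slicer's -x, one points left, one right. Boss over its axis: radius 12, z = 42 to 64 mm.
- ramp_edge (a point): Middle of the ramp's edge next to the blade, on its upper face: 54 mm above the table at wheel value 0, 1.5 mm lower with each click.
- right_bar (a point): Middle of the upper inner edge of the right-hand end bar, the stop for the food holder: x = 0, y = -138, z = 70 mm in the slicer's frame. The left bar is its mirror image. The bars rise 8 mm above the rails.
- food_holder: Grey food holder, loose, 180 g, riding on the rails: block 98 wide (x), 84 long (y), 24 mm high, with a black round knob (36 mm) on top, 59 mm over all. Origin at the centre of its sole, on the rail tops (62 mm above the table); a tongue below runs between the rails with 2.5 mm play. It slides along the slicer's y; against the right-hand bar its origin is at y = -96 mm in the slicer's frame.
- salt: Salt shaker, white with a pointed red top, 57 mm wide, 94 mm high, standing; origin under its centre. Leave alone.
- spice: Spice jar with a teal cap, 44 mm wide, 76 mm high, standing; origin under its centre. Leave alone.
- peeler: Black-handled peeler, 170 mm long, lying on the table; origin under its centre. Leave alone.
- tin: Flat food tin, 86 mm wide, 40 mm high, standing; origin under its centre. Leave alone.

How it is judged:
By the outcome, as a careful person would: the job done as asked, in the order asked, and still so for the second after the job is handed in, with the robot touching nothing.
It also fails if it takes over 54 s, if anything falls off the work surface, if the arm or the gripper's body presses on something with over 40 N, if the wrist force passes 120 N, or if a joint passes its speed limit or range.

## Working session

There is one attempt and no reset: what is moved stays moved. The work goes in short steps, Python scripts to look and compute and a tool call to move; the robot and the scene stay as the last step left them, time stands still between calls to the robot, and variables do not carry over. Pictures are saved under pics/ and viewed, at most 10 in all, crops included, and the job is handed in when it is done.

Besides the shell and the picture viewer there is one more tool, called after ">>>" by a JSON object that holds its "method" and its "body", one argument or row to a line. step_arm: Moves the arm, as the interface text tells. Its arguments: {"type":"object","properties":{"steps":{"type":"array"},"force":{"type":"number"}},"required":["steps"]}

```bash
mkdir -p pics; python3 - <<'E'
from cell import sense,snapshot
import cv2,numpy as np,pickle
s=sense();print(s)
for n in("scene","top"):
    d=snapshot(n);pickle.dump(d,open(n+".pkl","wb"))
    cv2.imwrite(f"pics/{n}0.png",d["frame"][:,:,::-1]);print(n,np.round(d["extrinsics"],3).tolist(),d["intrinsics"].tolist(),d["dist"])
E
```

```text
{'clock': 0.0, 'joint_positions': array([ 1.15502804e+00,  3.42754179e-01,  1.52500392e+00,  5.18319152e-05,
        1.27540423e+00, -1.46030646e-01]), 'joint_velocities': array([-0.00154429, -0.00071804, -0.00056367, -0.00237971, -0.00161244,
       -0.00022287]), 'joint_efforts': array([ 4.17280198e-04, -4.33677685e+01, -2.46009833e+01, -1.23317045e-04,
        7.97605055e-03,  1.16910445e-05]), 'tool_pos': array([0.13983723, 0.50590375, 0.40401399]), 'orientation': array([-3.14004690e+00, -2.77442169e-04,  2.87183967e+00]), 'contact_force': array([-0.31183564, -0.28659065,  0.10404596]), 'torque': array([-0.05780007, -0.04896987, -0.05122824]), 'finger_force': 0.0, 'width': 0.9957071745289214}
scene [[0.81, -0.438, 0.39, 0.009], [-0.586, -0.605, 0.538, -0.448], [0.0, -0.665, -0.747, 1.063], [0.0, 0.0, 0.0, 1.0]] [[463.5971401352167, 0.0, 316.88134139777435], [0.0, 463.5971401352167, 206.3265513527396], [0.0, 0.0, 1.0]] [-0.0460744  0.         0.         0.         0.       ]
top [[0.029, -0.988, 0.149, 0.338], [-0.998, -0.036, -0.044, 0.308], [0.049, -0.147, -0.988, 1.326], [0.0, 0.0, 0.0, 1.0]] [[428.48602765409555, 0.0, 319.31677378201834], [0.0, 428.48602765409555, 201.8170967647433], [0.0, 0.0, 1.0]] [-0.11913612  0.          0.          0.          0.        ]
```

View pics/scene0.png

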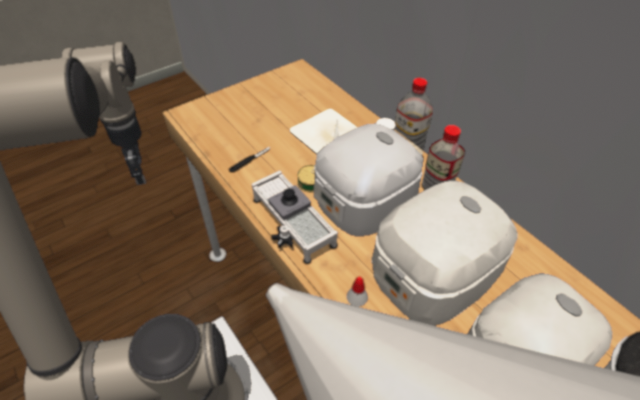

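View pics/top0.png

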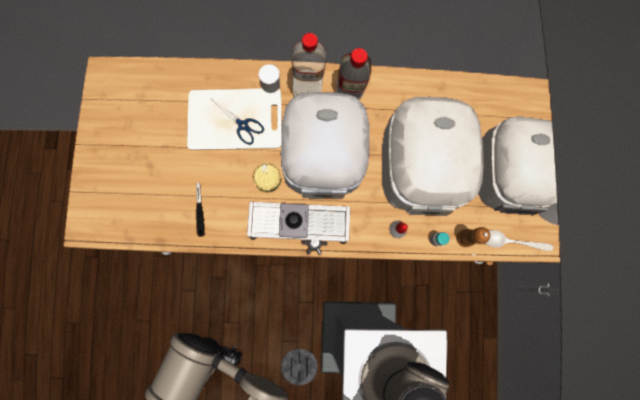

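The top view shows the slicer from about (248,203) to (350,240), with the holder knob at (293,220), the wheel at about (315,243) and the tin at (267,178). In the scene view the wheel is at (284,236) and the knob at (289,196). I'll crop and measure next.

```bash
cat > h.py <<'E'
import numpy as np,cv2,pickle
def ray(d,p):
    u=cv2.undistortPoints(np.array([[p]],float),d["intrinsics"],d["dist"])[0,0]
    T=d["extrinsics"];return T[:3,3],T[:3,:3]@np.array([u[0],u[1],1])
def onz(d,p,z):
    o,r=ray(d,p);return (o+r*(z-o[2])/r[2]).round(4)
def tri(d1,p1,d2,p2):
    a,r=ray(d1,p1);b,q=ray(d2,p2);r/=np.linalg.norm(r);q/=np.linalg.norm(q)
    t=np.linalg.lstsq(np.c_[r,-q],b-a,rcond=None)[0];m,n=a+t[0]*r,b+t[1]*q
    return ((m+n)/2).round(4),round(np.linalg.norm(m-n),4)
def proj(d,X):
    Ti=np.linalg.inv(d["extrinsics"]);return cv2.projectPoints(np.array(X,float).reshape(-1,1,3),cv2.Rodrigues(Ti[:3,:3])[0],Ti[:3,3],d["intrinsics"],d["dist"])[0].reshape(-1,2).round(1)
E
python3 - <<'E'
from h import *
t=pickle.load(open("top.pkl","rb"));s=pickle.load(open("scene.pkl","rb"))
a=cv2.resize(t["frame"][195:260,240:360],None,fx=6,fy=6,interpolation=cv2.INTER_CUBIC)[:, :,::-1]   #720x390
b=cv2.resize(s["frame"][165:265,245:345],None,fx=6,fy=6,interpolation=cv2.INTER_CUBIC)[:,:,::-1]
cv2.imwrite("pics/ta.png",a);cv2.imwrite("pics/sb.png",b)
# slicer outline at rail height: white-ish mask in top
hsv=cv2.cvtColor(t["frame"],cv2.COLOR_RGB2HSV);m=np.zeros((400,640),np.uint8)
m[195:250,240:360]=((hsv[...,1]<60))[195:250,240:360]*255
m=cv2.morphologyEx(m,cv2.MORPH_OPEN,np.ones((5,5)));c=max(cv2.findContours(m,0,2)[0],key=cv2.contourArea)
R=cv2.minAreaRect(c);B=cv2.boxPoints(R);print(R)
for p in B: print(p,onz(t,p,.066))
E
```

```text
((298.2987976074219, 226.1243133544922), (101.26982879638672, 44.65422058105469), 2.7927021980285645)
[246.63618 245.95786] [0.3895 0.4604 0.066 ]
[248.81184 201.35666] [0.5214 0.4608 0.066 ]
[349.96143 206.29077] [0.5175 0.1598 0.066 ]
[347.78577 250.89197] [0.3848 0.1636 0.066 ]
```

View pics/ta.png

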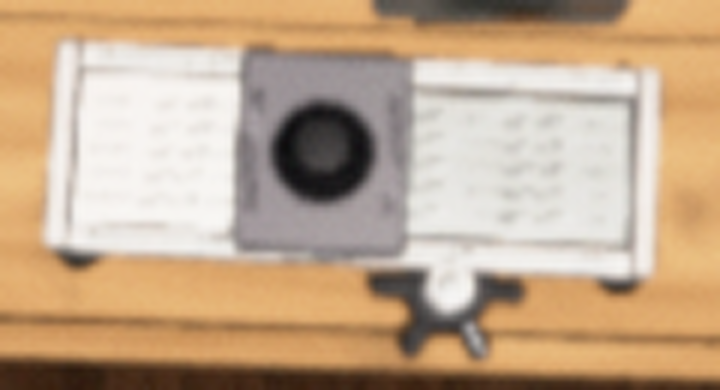

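View pics/sb.png

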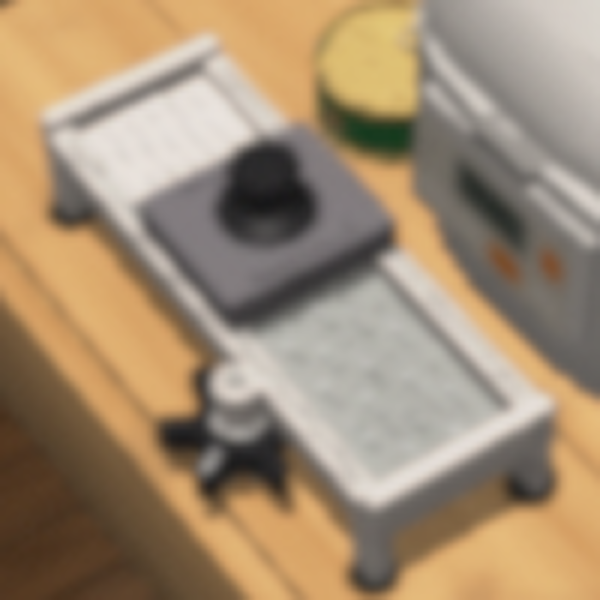

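The top crop shows the outer corners at (58,40), (660,70), (652,278) and (45,248), the boss at (450,290), and the front lobe tips at (410,350) and a marked one at (478,350). The holder block spans x 237–410, with the knob at (323,150). In the scene crop the corners are (45,118), (213,38), (552,402) and (362,500), the boss top is (236,380), and the knob top is (265,165).

```bash
python3 - <<'E'
from h import *
t=pickle.load(open("top.pkl","rb"));s=pickle.load(open("scene.pkl","rb"))
T=lambda x,y:((x+.5)/6-.5+240,(y+.5)/6-.5+195); S=lambda x,y:((x+.5)/6-.5+245,(y+.5)/6-.5+165)
P={}
for n,a,b,z in [("FL",(58,40),(213,38),.07),("FR",(660,70),(552,402),.07),("NR",(652,278),(362,500),.07),("NL",(45,248),(45,118),.07),("boss",(450,290),(236,380),.064),("knob",(321,146),(265,160),.121)]:
    P[n]=onz(t,T(*a),z);print(n,P[n],onz(s,S(*b),z),tri(t,T(*a),s,S(*b)))
c=sum(P[k] for k in("FL","FR","NR","NL"))/4;v=P["FL"]+P["NL"]-P["FR"]-P["NR"];yaw=np.arctan2(-v[0],v[1])
R=np.array([[np.cos(yaw),-np.sin(yaw)],[np.sin(yaw),np.cos(yaw)]])
print("centre",c,"yaw",yaw,"len",np.linalg.norm(v)/2)
for k in P: print(k,R.T@(P[k]-c)[:2])
for q in [(410,350),(478,350),(375,283),(520,292)]: print("tip",R.T@(onz(t,T(*q),.036)-c)[:2])
print("wheel",c[:2]+R@[-.06,-.05]); print("holder y edges",[R.T@(onz(t,T(*q),.086)-c)[:2] for q in[(240,150),(408,160)]])
W=[(455,200)]
gray=cv2.cvtColor(t["frame"],cv2.COLOR_RGB2HSV)
for n,lo,hi in(("red",(172,120,60),(180,255,255)),("teal",(80,90,60),(100,255,255))):
    m=cv2.inRange(gray,lo,hi); 
    for x in cv2.findContours(m,0,2)[0]:
        if cv2.contourArea(x)>20: print(n,cv2.minEnclosingCircle(x),onz(t,cv2.minEnclosingCircle(x)[0],.08))
E
```

```text
FL [0.5211 0.459  0.07  ] [0.5206 0.4524 0.07  ] (array([0.5233, 0.4594, 0.0628]), np.float64(0.0023))
FR [0.517  0.1614 0.07  ] [0.5164 0.1614 0.07  ] (array([0.5168, 0.1615, 0.0697]), np.float64(0.0005))
NR [0.4139 0.1633 0.07  ] [0.4145 0.1667 0.07  ] (array([0.4133, 0.164 , 0.0741]), np.float64(0.0009))
NL [0.4187 0.46   0.07  ] [0.4214 0.4534 0.07  ] (array([0.4214, 0.4597, 0.0643]), np.float64(0.0052))
boss [0.4053 0.262  0.064 ] [0.4091 0.2608 0.064 ] (array([0.407 , 0.2612, 0.0646]), np.float64(0.004))
knob [0.4678 0.3269 0.121 ] [0.4696 0.3231 0.121 ] (array([0.4696, 0.3263, 0.1178]), np.float64(0.0032))
centre [0.467675 0.310925 0.07    ] yaw -0.014974482179386626 len 0.29718331884545607
FL [0.05120175 0.14885838]
FR [ 0.05155845 -0.14876965]
NR [-0.05155845 -0.14841367]
NL [-0.05120175  0.14832494]
boss [-0.06163541 -0.04985351]
knob [-0.00011422  0.01597508]
tip [-0.09100168 -0.03229127]
tip [-0.08949417 -0.0661725 ]
tip [-0.05848387 -0.01320221]
tip [-0.05949353 -0.0860255 ]
wheel [0.40693303 0.26182904]
holder y edges [array([-0.00020725,  0.05557813]), array([-0.00098814, -0.02584269])]
teal ((442.15216064453125, 238.1086883544922), 6.216513156890869) [ 0.4296 -0.1173  0.08  ]
```

>>> {"method": "step_arm", "body": {
  "steps": [0,0,0,0,0,1,1,0,0,0,0,0,1,1,0,0,0,0,0,1,1,0,0,0,0,0,1,1,0,0,0,0,0,1,1,0,0,0,0,0,1,1,0,0,0,0,0,1,1,0,0,0,0,0,1,1,0,0,0,0,0,1,1,0,0,0,0,0,1,1,0,0,0,0,0,1,1,0,0,0,0,0,1,1],
  "force": 40
}}

```text
clock: 1.6
tool_pos: [0.1399, 0.5059, 0.4043]
orientation: [-3.141, 0.001, 1.822]
contact_force: [0.1, 0.5, -0.4]
width: 0.003
finger_force: 0.0
```

>>> {"method": "step_arm", "body": {
  "steps": [0,0,0,0,0,1,1,0,0,0,0,0,1,1,0,0,0,0,0,1,1,0,0,0,0,0,0.1,1,0,0,0,0,0,0,1]
}}

```text
clock: 2.22
tool_pos: [0.1399, 0.506, 0.4045]
orientation: [-3.141, 0.0, 1.556]
contact_force: [-0.3, 0.4, -0.7]
width: -0.001
finger_force: 0.0
```

>>> {"method": "step_arm", "body": {
  "steps": [-0.825,0.955,0.5,0,0,0,1,-0.825,0.955,0.5,0,0,0,1,-0.825,0.955,0.5,0,0,0,1,-0.825,0.955,0.5,0,0,0,1,-0.825,0.955,0.5,0,0,0,1,-0.825,0.955,0.5,0,0,0,1,-0.825,0.955,0.5,0,0,0,1,-0.825,0.955,0.5,0,0,0,1,-0.825,0.955,0.5,0,0,0,1,-0.825,0.955,0.5,0,0,0,1,-0.825,0.955,0.5,0,0,0,1,-0.825,0.955,0.5,0,0,0,1]
}}

```text
clock: 3.72
tool_pos: [0.3664, 0.3037, 0.2844]
orientation: [3.141, -0.0, 1.555]
contact_force: [0.3, 0.2, -0.0]
width: 0.003
finger_force: 0.0
```

>>> {"method": "step_arm", "body": {
  "steps": [0,0,0.9,0,0,0,1,0,0,0.9,0,0,0,1,0,0,0.7,0,0,0,1,0,0,0,0,0,0,1]
}}

```text
clock: 4.22
tool_pos: [0.3655, 0.3041, 0.2339]
orientation: [-3.14, 0.001, 1.555]
contact_force: [0.7, 0.2, 0.1]
width: 0.001
finger_force: 0.0
```

```bash
python3 - <<'E'
from cell import snapshot,sense
from h import *
print(sense()["tool_pos"])
o=[]
d=snapshot("top");f=d["frame"][195:260,270:350]
a=cv2.resize(f,(480,390),interpolation=cv2.INTER_CUBIC)
d=snapshot("scene");f=d["frame"][190:255,250:302]
b=cv2.resize(f,(312,390),interpolation=cv2.INTER_CUBIC)
cv2.imwrite("pics/c1.png",np.hstack([a,b])[:,:,::-1])
E
```

```text
[0.36554305 0.3041316  0.23391777]
```

View pics/c1.png

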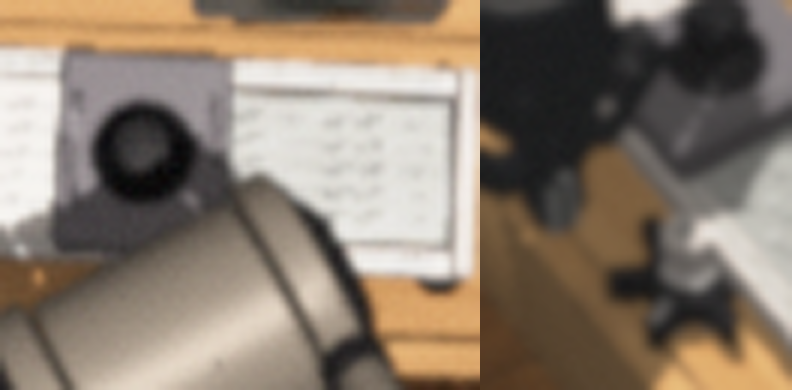

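The wrist is over the near side. The fingertip is just left of the wheel, at about (560,215) against the wheel at (690,280) in the right half, and clear of the holder. Now I'll lower it and push.

>>> {"method": "step_arm", "body": {
  "steps": [0,0,0.7,0,0,0,1,0,0,0.7,0,0,0,1,0,0,0.55,0,0,0,1,0,0,0,0,0,0,1]
}}

```text
clock: 4.82
tool_pos: [0.3655, 0.304, 0.1946]
orientation: [-3.14, 0.001, 1.554]
contact_force: [-0.9, -0.2, -0.1]
width: 0.002
finger_force: 0.0
```

>>> {"method": "step_arm", "body": {
  "steps": [-0.2,0,0,0,0,0,1,-0.2,0,0,0,0,0,1,-0.2,0,0,0,0,0,1,-0.2,0,0,0,0,0,1]
}}

```text
clock: 5.32
tool_pos: [0.3652, 0.2884, 0.196]
orientation: [-3.141, -0.002, 1.553]
contact_force: [-7.3, 8.8, 2.5]
width: -0.003
finger_force: 5.2
```

>>> {"method": "step_arm", "body": {
  "steps": [-0.2,0,0,0,0,0,1,-0.2,0,0,0,0,0,1]
}}

```text
clock: 5.58
tool_pos: [0.3635, 0.2804, 0.1955]
orientation: [-3.137, 0.0, 1.554]
contact_force: [-3.6, 4.3, 0.1]
width: 0.0
finger_force: 2.2
```

>>> {"method": "step_arm", "body": {
  "steps": [-0.2,0,0,0,0,0,1]
}}

```text
clock: 5.7
tool_pos: [0.3642, 0.2762, 0.1956]
orientation: [-3.139, 0.0, 1.554]
contact_force: [-4.8, 2.5, -1.0]
width: 0.002
finger_force: 2.8
```

>>> {"method": "step_arm", "body": {
  "steps": [-0.2,0,0,0,0,0,1]
}}

```text
clock: 5.82
tool_pos: [0.3643, 0.2719, 0.1955]
orientation: [-3.139, 0.001, 1.554]
contact_force: [-2.9, -0.5, -1.4]
width: 0.001
finger_force: 1.7
```

>>> {"method": "step_arm", "body": {
  "steps": [0,-0.3,0,0,0,0,1,0,-0.4,0,0,0,0,1,0,-0.6,0,0,0,0,1,0,-0.6,0,0,0,0,1,0,0,0,0,0,0,1]
}}

```text
clock: 6.45
tool_pos: [0.3262, 0.2729, 0.1957]
orientation: [-3.141, 0.0, 1.555]
contact_force: [0.3, -0.2, -0.3]
width: -0.002
finger_force: 0.0
```

```bash
python3 - <<'E'
from cell import snapshot,sense
from h import *
print(sense()["tool_pos"])
d=snapshot("scene");f=d["frame"][205:265,250:350]
b=cv2.resize(f,(800,480),interpolation=cv2.INTER_CUBIC)
cv2.imwrite("pics/c2.png",b[:,:,::-1])
E
```

```text
[0.32617449 0.27290436 0.19574893]
```

View pics/c2.png

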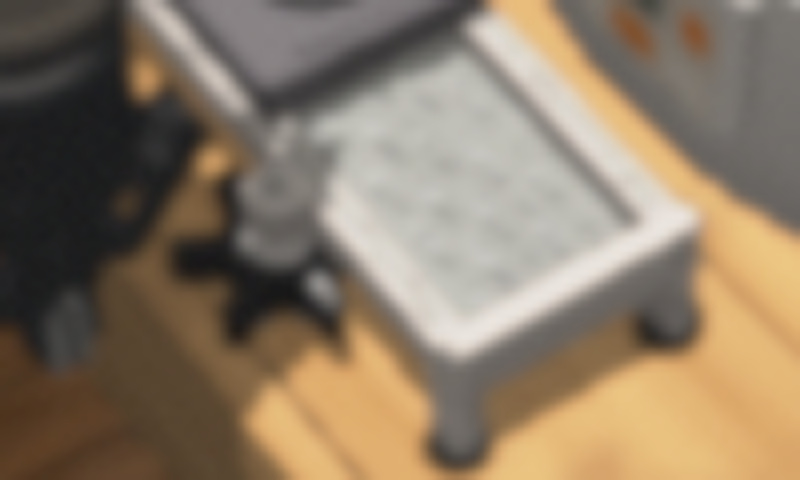

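The mark has moved from the front-right lobe to the right-pointing lobe, at about (322,290). That is exactly one click, and the finger is withdrawn. I'll repeat it.

>>> {"method": "step_arm", "body": {
  "steps": [0.8,0,0,0,0,0,1,0.8,0,0,0,0,0,1,0,0.65,0,0,0,0,1,0,0.65,0,0,0,0,1,0,0.6,0,0,0,0,1,0,0,0,0,0,0,1]
}}

```text
clock: 7.25
tool_pos: [0.3669, 0.3039, 0.1957]
orientation: [3.141, -0.0, 1.553]
contact_force: [-0.0, -1.2, -0.5]
width: 0.001
finger_force: 0.0
```

>>> {"method": "step_arm", "body": {
  "steps": [-0.2,0,0,0,0,0,1,-0.2,0,0,0,0,0,1,-0.2,0,0,0,0,0,1,-0.2,0,0,0,0,0,1,-0.2,0,0,0,0,0,1,-0.2,0,0,0,0,0,1,-0.2,0,0,0,0,0,1,-0.2,0,0,0,0,0,1]
}}

```text
clock: 8.25
tool_pos: [0.3643, 0.2719, 0.1954]
orientation: [-3.139, 0.001, 1.554]
contact_force: [-3.2, 0.2, 0.6]
width: -0.0
finger_force: 1.8
```

Same end state as before, so I'll withdraw and check.

>>> {"method": "step_arm", "body": {
  "steps": [0,-0.3,0,0,0,0,1,0,-0.4,0,0,0,0,1,0,-0.6,0,0,0,0,1,0,-0.6,0,0,0,0,1,0,0,0,0,0,0,1]
}}

```text
clock: 8.88
tool_pos: [0.3262, 0.2729, 0.1957]
orientation: [-3.141, 0.0, 1.555]
contact_force: [0.5, -0.3, -0.4]
width: -0.0
finger_force: 0.0
```

```bash
python3 - <<'E'
from cell import snapshot,sense
from h import *
print(sense()["tool_pos"])
d=snapshot("scene");f=d["frame"][205:265,250:350]
b=cv2.resize(f,(800,480),interpolation=cv2.INTER_CUBIC)
cv2.imwrite("pics/c3.png",b[:,:,::-1])
E
```

```text
[0.32616422 0.27289046 0.19572149]
```

View pics/c3.png

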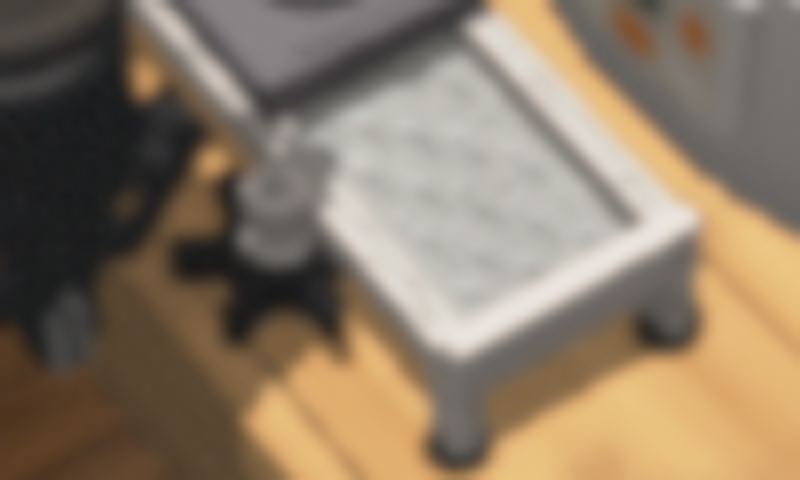

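The mark has gone under the rail and the ramp has sunk further, with the lobes at rest. That is two clicks. Third one now.

>>> {"method": "step_arm", "body": {
  "steps": [0.8,0,0,0,0,0,1,0.8,0,0,0,0,0,1,0,0.65,0,0,0,0,1,0,0.65,0,0,0,0,1,0,0.6,0,0,0,0,1,0,0,0,0,0,0,1]
}}

```text
clock: 9.68
tool_pos: [0.3669, 0.3039, 0.1957]
orientation: [3.141, -0.0, 1.553]
contact_force: [-1.7, -0.2, 0.6]
width: -0.0
finger_force: 0.0
```

>>> {"method": "step_arm", "body": {
  "steps": [-0.2,0,0,0,0,0,1,-0.2,0,0,0,0,0,1,-0.2,0,0,0,0,0,1,-0.2,0,0,0,0,0,1,-0.2,0,0,0,0,0,1,-0.2,0,0,0,0,0,1,-0.2,0,0,0,0,0,1,-0.2,0,0,0,0,0,1]
}}

```text
clock: 10.68
tool_pos: [0.3643, 0.2719, 0.1954]
orientation: [-3.139, 0.001, 1.554]
contact_force: [-3.7, -0.2, -0.3]
width: 0.003
finger_force: 1.8
```

>>> {"method": "step_arm", "body": {
  "steps": [0,-0.3,0,0,0,0,1,0,-0.4,0,0,0,0,1,0,-0.6,0,0,0,0,1,0,-0.6,0,0,0,0,1,0,0,0,0,0,0,1]
}}

```text
clock: 11.3
tool_pos: [0.3262, 0.2729, 0.1957]
orientation: [-3.141, 0.0, 1.555]
contact_force: [0.5, -0.9, 0.4]
width: -0.005
finger_force: 0.0
```

>>> {"method": "step_arm", "body": {
  "steps": [0,0,-1,0,0,0,1,0,0,-1,0,0,0,1,0,0,-1,0,0,0,1,0.4,0,-1,0,0,0,1,0.8,0,-1,0,0,0,1,0.8,0,-1,0,0,0,1,0.8,0,-1,0,0,0,1,0.8,0,0,0,0,0,1,0.8,0.5,0,0,0,0,1,0.8,0.8,0,0,0,0,1,0.8,0.8,0,0,0,0,1]
}}

```text
clock: 12.68
tool_pos: [0.3716, 0.3929, 0.3344]
orientation: [-3.14, 0.001, 1.554]
contact_force: [0.4, -0.3, 0.5]
width: 0.001
finger_force: 0.0
```

>>> {"method": "step_arm", "body": {
  "steps": [0,0.9,0,0,0,0,1,0,0.9,0,0,0,0,1,0,0.9,0,0,0,0,1,0,0.9,0,0,0,0,1,0,0.9,0,0,0,0,1,0,0.45,0,0,0,0,1,0,0,0,0,0,0,1]
}}

```text
clock: 13.55
tool_pos: [0.4708, 0.3899, 0.3354]
orientation: [-3.141, 0.0, 1.553]
contact_force: [-0.1, 0.7, -0.8]
width: 0.001
finger_force: 0.0
```

```bash
python3 - <<'E'
from cell import snapshot,sense
from h import *
p=sense()["tool_pos"];print(p)
c=np.array([.4677,.3109]);y=-.015;R=np.array([[np.cos(y),-np.sin(y)],[np.sin(y),np.cos(y)]]);print("slicer",R.T@(p[:2]-c))
t=snapshot("top");s=snapshot("scene")
a=cv2.resize(t["frame"][190:260,270:360],(450,350),interpolation=cv2.INTER_CUBIC)
b=cv2.resize(s["frame"][195:265,265:335],(350,350),interpolation=cv2.INTER_CUBIC)
cv2.imwrite("pics/c4.png",np.hstack([a,b])[:,:,::-1])
E
```

```text
[0.47078069 0.38994239 0.33535149]
slicer [0.00189475 0.07907971]
```

View pics/c4.png

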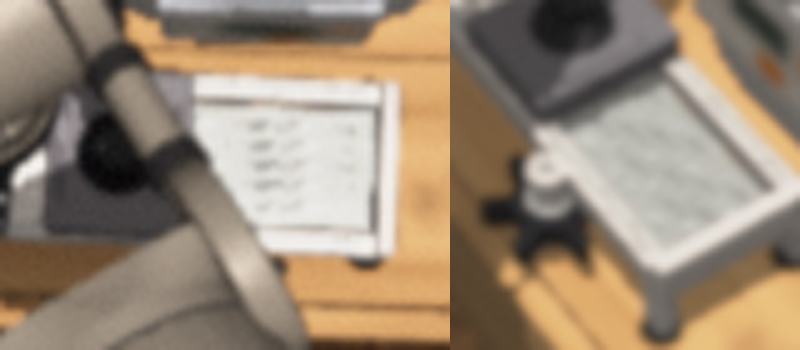

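The wheel stands at rest with its lobes symmetric, at about (540,225), and the ramp is visibly lower along its far wall. The fingertip is above the left plate behind the holder, so I'll lower it and push the holder right.

>>> {"method": "step_arm", "body": {
  "steps": [0,-0.1,0.8,0,0,0,1,0,0,0.8,0,0,0,1,0,0,0.8,0,0,0,1,0,0,0.8,0,0,0,1,0,0,0.8,0,0,0,1,0,0,0.5,0,0,0,1,0,0,0,0,0,0,1]
}}

```text
clock: 14.52
tool_pos: [0.4681, 0.3904, 0.2448]
orientation: [-3.14, 0.001, 1.554]
contact_force: [-0.3, 0.0, -0.5]
width: 0.001
finger_force: 0.0
```

>>> {"method": "step_arm", "body": {
  "steps": [-0.2,0,0,0,0,0,1,-0.2,0,0,0,0,0,1,-0.2,0,0,0,0,0,1,-0.3,0,0,0,0,0,1,-0.3,0,0,0,0,0,1,-0.3,0,0,0,0,0,1,-0.3,0,0,0,0,0,1,-0.3,0,0,0,0,0,1]
}}

```text
clock: 15.52
tool_pos: [0.4675, 0.3481, 0.2458]
orientation: [3.141, -0.0, 1.554]
contact_force: [-0.0, 2.6, 1.7]
width: 0.001
finger_force: 1.1
```

>>> {"method": "step_arm", "body": {
  "steps": [-0.3,0,0,0,0,0,1,-0.3,0,0,0,0,0,1,-0.3,0,0,0,0,0,1,-0.3,0,0,0,0,0,1,-0.3,0,0,0,0,0,1,-0.3,0,0,0,0,0,1]
}}

```text
clock: 16.27
tool_pos: [0.467, 0.3121, 0.2457]
orientation: [3.141, -0.0, 1.554]
contact_force: [0.9, 2.5, 1.9]
width: 0.002
finger_force: 1.2
```

>>> {"method": "step_arm", "body": {
  "steps": [-0.3,0,0,0,0,0,1,-0.3,0,0,0,0,0,1,-0.3,0,0,0,0,0,1,-0.3,0,0,0,0,0,1,-0.3,0,0,0,0,0,1]
}}

```text
clock: 16.9
tool_pos: [0.4664, 0.2821, 0.2456]
orientation: [-3.141, 0.0, 1.554]
contact_force: [1.4, 2.3, -0.0]
width: -0.003
finger_force: 1.0
```

>>> {"method": "step_arm", "body": {
  "steps": [-0.15,0,0,0,0,0,1,-0.15,0,0,0,0,0,1]
}}

```text
clock: 17.15
tool_pos: [0.4663, 0.2763, 0.2456]
orientation: [-3.141, 0.0, 1.554]
contact_force: [0.7, 1.9, 0.8]
width: -0.001
finger_force: 0.9
```

>>> {"method": "step_arm", "body": {
  "steps": [-0.1,0,0,0,0,0,1,-0.1,0,0,0,0,0,1]
}}

```text
clock: 17.4
tool_pos: [0.4661, 0.2724, 0.2456]
orientation: [-3.141, 0.0, 1.554]
contact_force: [1.3, 1.5, -0.9]
width: -0.003
finger_force: 0.8
```

>>> {"method": "step_arm", "body": {
  "steps": [-0.1,0,0,0,0,0,1,-0.1,0,0,0,0,0,1]
}}

```text
clock: 17.65
tool_pos: [0.4659, 0.2688, 0.2456]
orientation: [-3.141, -0.001, 1.554]
contact_force: [-2.2, 7.9, 1.1]
width: -0.003
finger_force: 4.3
```

>>> {"method": "step_arm", "body": {
  "steps": [-0.05,0,0,0,0,0,1,-0.05,0,0,0,0,0,1]
}}

```text
clock: 17.9
tool_pos: [0.4656, 0.268, 0.2459]
orientation: [-3.141, -0.004, 1.553]
contact_force: [-3.2, 13.8, 0.5]
width: 0.0
finger_force: 7.0
```

>>> {"method": "step_arm", "body": {
  "steps": [-0.05,0,0,0,0,0,1]
}}

```text
clock: 18.02
tool_pos: [0.4654, 0.2675, 0.246]
orientation: [-3.141, -0.005, 1.553]
contact_force: [-3.8, 17.6, 1.2]
width: -0.001
finger_force: 8.8
```

It has reached the bar: the force rises steeply at the expected position. I'll back off and lift.

>>> {"method": "step_arm", "body": {
  "steps": [0.3,0,0,0,0,0,1,0.6,0,0,0,0,0,1,1,0,0,0,0,0,1,0.6,0,-0.5,0,0,0,1,0.5,0,-1,0,0,0,1,0.5,0,-1,0,0,0,1,0.5,0,-1,0,0,0,1,0.5,0,-1,0,0,0,1,0.5,0,-1,0,0,0,1,0,0,0,0,0,0,1]
}}

```text
clock: 19.27
tool_pos: [0.4678, 0.3666, 0.3577]
orientation: [3.138, -0.002, 1.555]
contact_force: [1.0, 0.6, -0.4]
width: -0.003
finger_force: 0.0
```

```bash
python3 - <<'E'
from cell import snapshot,sense
from h import *
print(sense()["tool_pos"],sense()["contact_force"])
t=snapshot("top");s=snapshot("scene")
a=cv2.resize(t["frame"][190:260,270:360],(450,350),interpolation=cv2.INTER_CUBIC)
b=cv2.resize(s["frame"][195:265,265:335],(350,350),interpolation=cv2.INTER_CUBIC)
cv2.imwrite("pics/c5.png",np.hstack([a,b])[:,:,::-1])
E
```

```text
[0.46777652 0.36661328 0.3576985 ] [ 1.02034253  0.56404589 -0.40422791]
```

View pics/c5.png

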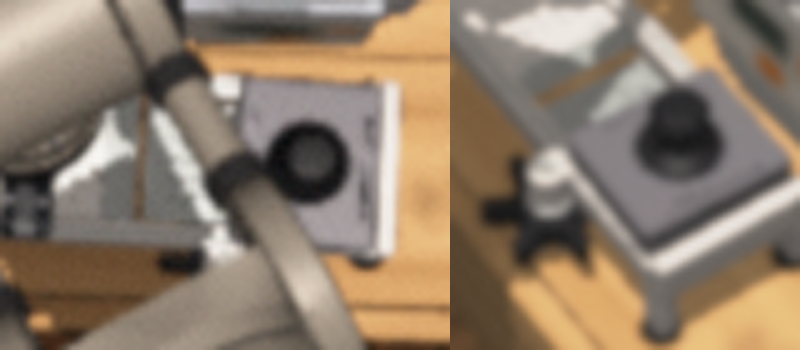

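The holder sits flat against the right bar, with its edge at about x=380 in the left half. The wheel is at rest, at about (540,225). The robot is touching nothing, so I'm handing the job in.

```bash
python3 -c "
from cell import finish_job;print(finish_job())"
```

```text
the job is handed in; nothing more can be done
None
```

I turned the thumbwheel three clicks towards thicker, pushed the food holder against the right-hand bar and handed the job in at about 19 s; I saw the first two clicks in the pictures, but the third rests on an identical push and force reading.

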